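# Try out the red battery isolator at the chandlery counter

### The job

Check the red battery isolator on the shop counter: take the red key out of its wooden stand, push it fully into the slot of the red switch, turn it clockwise (seen from above) to its stop, turn it back home, and pull it out. Then put the red key back in the stand it came from, seated upright, and let go.

Things in the scene. Friction and masses are not known exactly. Their poses are not given: they have to be found in the camera images.
- red_key: Red key, about 70 g, upright in its stand. Origin: centre of the blade's lower end; z up the key, x along the blade's flat. From the origin up: steel blade 40 (x) by 8 (y) mm to 32 mm, collar 46 x 40 to 37 mm, red wing grip 50 (x) by 12 (y) from 37 to 79 mm. Grip the wing, fingers closing along y. A half turn about z gives the same key. (The yellow key is not wanted.)
- red_stand_mouth (a point): Centre of the rim of the slot in the red key's fixed dark wooden stand (block 75 x 47 mm), 40 mm above the counter; z up, x along the slot. Slot 45 (x) by 13 (y) mm, 34 deep, its top 8 mm flaring to 57 x 25 at the rim. A seated key's collar rests on the rim, its origin 32 mm below this point. The yellow key's stand looks the same.
- red_slot (a point): Centre of the rim of the red switch's slot, 58 mm above the counter; z up, x along the slot; turns with the rotor about z. Red boss 75 (x) by 47 mm, 34 tall, on a black round housing (116 mm) on a fixed white plate. Slot, flare and seated key as in the stand (key origin 32 mm below). The blade has 7 degrees of free play either way. The same switch in yellow is not wanted.
- red_switch (a joint): Rotor angle of the red switch, rad: 0 at home (a stop; it starts there), growing clockwise seen from above to 1.05 (60 degrees) at the other stop. Stiff (0.08 N m), stays where left. With the free play the hand must turn 7 degrees past the rotor's angle: from a centred key about 67 degrees clockwise to the stop, then back to 7 degrees beyond the start.
Mind the look-alikes: they are no part of the job. Of the things shaped like the red_key, the red one is meant.

How it is judged (in metres and radians):
On the way, in this order (a step that is already met when the one before it is completed fails the run):
1. the red key is fully in the red switch's slot, the switch still at home (z of red_key in the frame of red_slot below -0.022 m and horizontal distance between red_key and red_slot below 0.012 m and angle between red_key's own z axis and vertical below 0.2 rad and value of joint red_switch below 0.17 rad), for 0.1 s.
2. the key, still in the slot, has turned the switch clockwise to its stop (within about 10 degrees) (z of red_key in the frame of red_slot below -0.022 m and horizontal distance between red_key and red_slot below 0.012 m and angle between red_key's own z axis and vertical below 0.2 rad and value of joint red_switch above 0.88 rad), for 0.1 s.
3. the key, still in the slot, has turned the switch back home (within about 10 degrees) (all of step 1), for 0.1 s.
4. the key has been pulled out above the switch, the switch at home (z of red_key in the frame of red_slot above 0.003 m and value of joint red_switch below 0.17 rad), for 0.1 s.
At the end, for the whole second after the job is handed in: The red key stands at rest in the wooden stand it came from, seated at least 22 mm into the slot, its foot within 12 mm of the slot's centre line and leaning less than 11 degrees; the red switch is home, within 0.17 rad (10 degrees) (z of red_key in the frame of red_stand_mouth below -0.022 m and horizontal distance between red_key and red_stand_mouth below 0.012 m and angle between red_key's own z axis and vertical below 0.2 rad and value of joint red_switch below 0.17 rad and linear speed of red_key below 0.02 m/s and angular speed of red_key below 0.2 rad/s); the robot touches nothing.
It also fails if it takes over 67 s, if anything falls off the work surface, if the arm or the gripper's body presses on something with over 40 N, if the wrist force passes 120 N, or if a joint passes its speed limit or range.

### The arm

A 7-joint arm with a two-finger parallel gripper is mounted at the origin on the work surface. World frame = base frame: x ahead of the robot, y to its left, z up, the work surface at z = 0. Lengths are in m, angles in degrees, forces in N, time in s.
With the tool pointing down it reaches from about 0.425 to 0.875 m from the base axis. Payload 4.7 kg.
Tool frame: the origin (TCP) lies at the very end of the fingers, on their centre line; the grasp point (between the pads) lies 19 mm behind it; z points along the fingers, y is the line along which they close (so a half turn about z gives the same grasp; the last joint's range is limited). The gripper opens to 87 mm and grips with 3 to 60 N. Pads are 19 mm wide; open, the fingers measure 117 mm over their backs; the gripper's body (75 mm by 190 mm) begins 51 mm behind the grasp point.
Start: joints at [-76.026, 18.392, -4.016, 83.108, 1.295, 78.541, -3.26], TCP at [0.148, 0.633, 0.223] pointing down, gripper open.
Joint ranges: [-163.93, 163.93], [-17.29, 119.83], [-79.2, 71.16], [3.27, 140.29], [-89.18, 269.18], [5.43, 117.66], [-154.24, 154.24]. Speed limits (degrees/s): [147.25, 147.25, 180, 180, 180, 180, 180].

### API

Orientations are given as [roll, pitch, yaw] about the fixed x, y, z axes, in that order (R = Rz(yaw) Ry(pitch) Rx(roll)).
In Python, from cell import get_obs, read_camera, sign_off, silhouettes gives the robot as it stands.
- The arm moves only by the tool play_rows, never from a script. Its argument "steps" is a list that holds one entry, the list of rows, each a list of 7 numbers: the shift along the tool's x, y, z in m, then the turn, a rotation vector about the tool's x, y, z in rad, then the finger opening in m, from 0 to 0.087. A call has 1 to 12 rows; each row shifts and turns the commanded pose from where the row before left it, along the tool's axes as they then stand; what a row does not reach is not made up. A row lasts 1/10 s, in which the tool goes at most 50 mm and 8.59 degrees, less where a joint would pass 70% of its speed; a pose out of reach is approached as far as the arm can. A call is refused whole if a number of a shift passes 0.05 or a number of a turn 0.15, either way. A call with a gripper value outside its range is refused whole. The fingers move at their own pace and stop on an object; "force" is the grip in N (left out, the last holds). Time passes only in rows, so rows that do not move let the fingers close. It gives the time, the measured TCP pose, the force, the opening and the grip force at its end, in the units of the state.
- get_obs(): the state, without advancing time (a new reading comes with each control period).
- read_camera(name): name is "side" or "top" or "wrist"; returns a dict with "frame" (400x640x3 uint8, red, green, blue), "intrinsics" (3x3 intrinsics, pixels), "view" (4x4, takes a point from world to camera coordinates). Camera axes: x right, y up, looking along -z (the intrinsics and any distortion apply to the point x, -y, -z); pixel columns grow to the right and rows downward; lengths in m; the calibration is good to about 2 mm. The wrist camera is an equidistant fisheye: a pixel r from the principal point sees the ray r / f radians off the axis. A picture is of the moment at which its call begins. There is no depth.
- sign_off(): hands the job in; it is judged then, once.
Trained networks look in the newest picture that a camera, given by its name, has taken for a name from the list of things; names that differ only in an ending like _2 or _b are one class to them, and where a whole thing is asked for, a point or a joint stands for the part that bears it (a point fixed in the world has none). Each returns a list of dicts, best first, with "p" (0 to 1); they miss things now and then, are a little off and sometimes report something else, mostly with a low value. They report only what shows in the picture. A call takes as long as a camera call. They do not tell look-alikes from the thing itself.
- silhouettes(camera, name): "pixels" (400x640 bool, what is visible of it) and "extent" ([left, top, right, bottom] in pixels, round what is visible of it).
The state is a dict: "time_s": time; "qpos": joint angles; "joint_velocities": joint speeds; "effort": joint torques, N m; "tool_pos": TCP position; "tool_rot": TCP orientation; "force": force on the tool from outside, world axes, zero at the start; "wrist_torque": the same for the moment, N m; "grip_width": finger opening in m; "grasp_force": force on a finger pad.
Only numpy, scipy, OpenCV 4.12 (cv2) and the standard library are available. Lean on these libraries where they do the work, as an engineer would, in place of code of your own. Each camera call takes 0.05 s, during which the arm holds its last target. There are 200 camera calls.

## Working session

There is one attempt and no reset: what is moved stays moved. The work goes in short steps, Python scripts to look and compute and a tool call to move; the robot and the scene stay as the last step left them, time stands still between calls to the robot, and variables do not carry over. Pictures are saved under pics/ and viewed, at most 10 in all, crops included, and the job is handed in when it is done.

Besides the shell and the picture viewer there is one more tool, called after "Call:" in YAML: its name, and indented under it one key for each argument. play_rows: Moves the arm, as the interface text tells. Its arguments: {"type":"object","properties":{"steps":{"type":"array","items":{"type":"array","items":{"type":"array","items":{"type":"number"}}}},"force":{"type":"number"}},"required":["steps"]}

```bash
mkdir -p pics; ls
python3 - <<'E'
from cell import *
import cv2,numpy as np
o=get_obs();print({k:np.round(v,3).tolist() for k,v in o.items()})
ims=[]
for c in ["side","top","wrist"]:
    r=read_camera(c);cv2.imwrite(f"pics/{c}0.png",r["frame"][:,:,::-1])
    print(c,np.round(r["intrinsics"],1).tolist(),np.round(r["view"],3).tolist())
    for n in ["red_key","red_stand_mouth","red_slot"]:
        for d in silhouettes(c,n): print(c,n,d["p"],d["extent"],r["frame"][d["pixels"]].mean(0).round())
E
```

```text
pics
{'time_s': 0.0, 'qpos': [-76.027, 18.441, -4.016, 83.175, 1.295, 78.538, -3.261], 'joint_velocities': [-0.029, -0.014, 0.01, 0.042, 0.009, 0.093, -0.053], 'effort': [0.0, -49.129, -0.404, -31.253, -0.064, 0.044, 0.0], 'tool_pos': [0.148, 0.632, 0.221], 'tool_rot': [-179.891, 0.005, 166.837], 'force': [0.561, 0.201, -0.29], 'wrist_torque': [-0.014, 0.047, 0.06], 'grasp_force': 0.0, 'grip_width': 0.087}
side [[447.6, 0.0, 323.0], [0.0, 447.6, 201.5], [0.0, 0.0, 1.0]] [[-0.956, -0.292, -0.021, 0.572], [0.176, -0.63, 0.756, -0.166], [-0.234, 0.719, 0.654, -1.016], [0.0, 0.0, 0.0, 1.0]]
side red_key 0.8 [349.3, 236.4, 370.2, 273.9] [166. 163. 150.]
side red_key 0.72 [272.0, 187.8, 289.1, 220.0] [  6. 103.  97.]
side red_key 0.66 [294.6, 222.5, 321.7, 246.9] [153.  19.  10.]
side red_key 0.65 [246.7, 208.6, 269.1, 241.2] [173. 172. 161.]
side red_key 0.63 [242.4, 246.8, 270.3, 279.8] [ 17. 135. 123.]
side red_stand_mouth 0.86 [286.6, 233.2, 330.2, 267.5] [111.  68.  35.]
top [[430.9, 0.0, 319.9], [0.0, 430.9, 205.6], [0.0, 0.0, 1.0]] [[0.0, -1.0, 0.001, -0.021], [0.988, 0.001, 0.154, -0.625], [-0.154, 0.001, 0.988, -0.814], [0.0, 0.0, 0.0, 1.0]]
top red_key 0.93 [256.4, 132.0, 279.2, 164.7] [164. 158. 147.]
top red_key 0.87 [295.9, 152.3, 320.1, 181.3] [29. 83. 78.]
top red_key 0.85 [248.1, 197.3, 270.6, 231.1] [137.  28.  24.]
top red_key 0.84 [197.4, 156.7, 223.4, 186.1] [32. 97. 91.]
top red_key 0.67 [234.4, 267.4, 262.2, 292.9] [161. 154. 141.]
top red_stand_mouth 0.63 [239.8, 188.9, 287.7, 245.4] [100.  58.  35.]
top red_slot 0.87 [150.5, 250.5, 195.3, 291.3] [95. 21. 20.]
wrist [[309.7, 0.0, 318.9], [0.0, 309.7, 195.6], [0.0, 0.0, 1.0]] [[0.228, 0.974, 0.0, -0.65], [-0.943, 0.221, -0.248, 0.03], [-0.241, 0.056, 0.969, -0.388], [0.0, 0.0, 0.0, 1.0]]
```

View pics/top0.png

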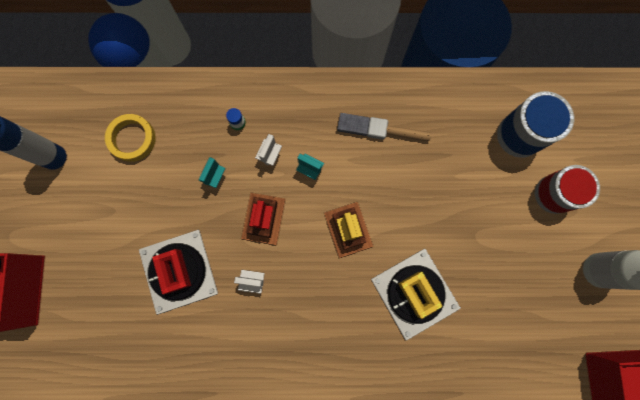

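View pics/side0.png

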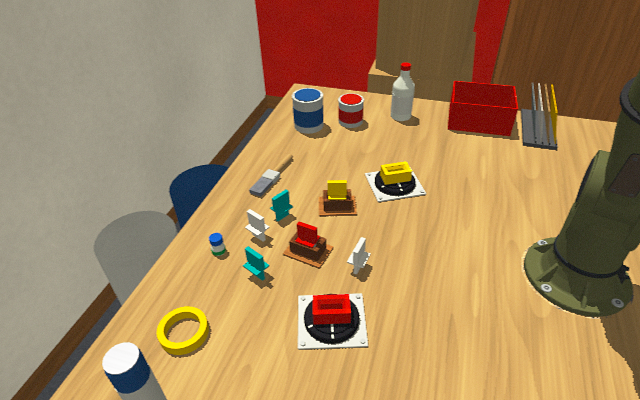

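```bash
cat > h.py <<'E'
from cell import *
import cv2,numpy as np
from scipy.optimize import minimize
def box(lx,ly,z0,z1): return np.array([[a*lx/2,b*ly/2,z] for a in(-1,1) for b in(-1,1) for z in(z0,z1)])
WING=box(.050,.012,.037,.079); BOSS=box(.075,.047,-.034,0)
def proj(r,P,fish=False):
    c=(np.c_[P,np.ones(len(P))]@np.array(r["view"]).T)[:,:3]*[1,-1,-1]; K=np.array(r["intrinsics"])
    if fish:
        rr=np.hypot(c[:,0],c[:,1]); s=np.arctan2(rr,c[:,2])/np.maximum(rr,1e-9); n=c[:,:2]*s[:,None]
    else: n=c[:,:2]/c[:,2:]
    return n*[K[0,0],K[1,1]]+K[:2,2]
def redmask(r,ext,m=6):
    f=r["frame"].astype(float); M=(f[:,:,0]>45)&(f[:,:,0]>2.4*f[:,:,1])&(f[:,:,0]>2.0*f[:,:,2])
    W=np.zeros_like(M); l,t,rt,b=[int(v) for v in ext]; W[max(t-m,0):b+m,max(l-m,0):rt+m]=1; M&=W
    n,L,st,_=cv2.connectedComponentsWithStats(M.astype(np.uint8),connectivity=8)
    return L==1+np.argmax(st[1:,4]) if n>1 else M
def hullmask(pts,S=8):
    im=np.zeros((400*1,640),np.uint8); h=cv2.convexHull(pts.astype(np.float32))[:,0]
    return h
def fit(views,model,z,x0):
    """views: list of (cam dict, mask, fish); fits x,y,yaw by area difference of convex hulls, z fixed"""
    H=[cv2.convexHull(cv2.findNonZero(m.astype(np.uint8)))[:,0].astype(np.float32) for _,m,_ in views]
    # grow half pixel: hull of pixel corners
    H=[cv2.convexHull(np.concatenate([h+np.float32(d) for d in([-.5,-.5],[-.5,.5],[.5,-.5],[.5,.5])]))[:,0] for h in H]
    def cost(p):
        c,s=np.cos(p[2]),np.sin(p[2]); P=model@np.array([[c,-s,0],[s,c,0],[0,0,1]]).T+[p[0],p[1],z]
        J=0
        for (r,_,f),h in zip(views,H):
            q=cv2.convexHull(proj(r,P,f).astype(np.float32))[:,0]
            A,_=cv2.intersectConvexConvex(h,q); a,b=cv2.contourArea(h),cv2.contourArea(q); J+=1-A/(a+b-A)
        return J/len(views)
    best=None
    for y in np.arange(0,np.pi,np.pi/8):
        o=minimize(cost,[x0[0],x0[1],y],method="Nelder-Mead",options=dict(initial_simplex=[[x0[0],x0[1],y],[x0[0]+.01,x0[1],y],[x0[0],x0[1]+.01,y],[x0[0],x0[1],y+.2]],xatol=1e-5,fatol=1e-5,maxiter=400))
        if best is None or o.fun<best.fun: best=o
    return np.round([*best.x[:2],np.degrees(best.x[2])%180,best.fun],4)
def guess(r,px,z):
    f=lambda p:((proj(r,np.array([[p[0],p[1],z]]))[0]-px)**2).sum()
    return minimize(f,[.5,.1],method="Nelder-Mead").x
E
python3 - <<'E'
from h import *
t=read_camera("top");s=read_camera("side")
for n,m,z,et,es in [("key",WING,.008,[248,197,271,231],[294,222,322,247]),("boss",BOSS,.058,[150,250,196,292],[310,292,353,328])]:
    mt,ms=redmask(t,et),redmask(s,es)
    x0=guess(t,[(et[0]+et[2])/2,(et[1]+et[3])/2],.05)
    print(n,x0,mt.sum(),ms.sum())
    for v in ([(t,mt,0)],[(s,ms,0)],[(t,mt,0),(s,ms,0)]): print(fit(v,m,z,x0))
E
```

```text
key [0.60794602 0.10015333] 536 442
[6.061000e-01 9.960000e-02 1.541238e+02 5.452000e-01]
[0.6033 0.1071 9.7165 0.2849]
[6.053000e-01 1.008000e-01 1.711697e+02 4.298000e-01]
boss [0.49560832 0.26645349] 1163 1126
[ 0.4953  0.2728 18.724   0.0852]
[ 0.497   0.2723 19.0649  0.0665]
[ 0.4963  0.2724 18.9088  0.0776]
```

Run:
```python
from h import *
t=cv2.imread("pics/top0.png")[185:250,230:295];s=cv2.imread("pics/side0.png")[210:275,280:345]
cv2.imwrite("pics/crop.png",cv2.resize(np.hstack([t,s]),None,fx=6,fy=6,interpolation=cv2.INTER_NEAREST))
```

```text
(no output)
```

View pics/crop.png

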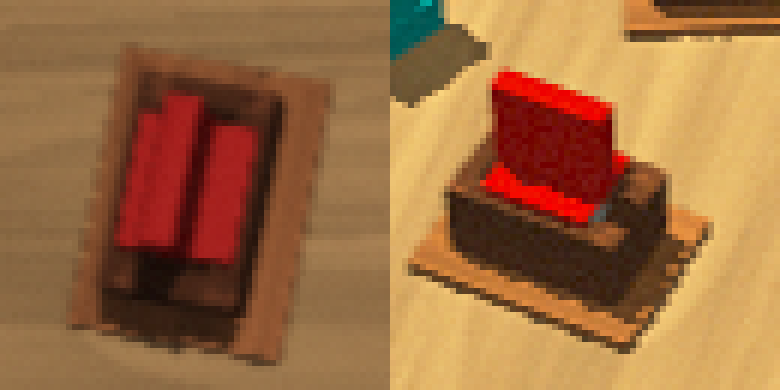

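```bash
cat >> h.py <<'E'
KEY=np.r_[WING,box(.046,.040,.032,.037)]
E
python3 - <<'E'
from h import *
t=read_camera("top");s=read_camera("side")
for n,m,z,et,es in [("key",KEY,.008,[248,197,271,231],[294,222,322,247])]:
    mt,ms=redmask(t,et),redmask(s,es)
    for v in ([(t,mt,0)],[(s,ms,0)],[(t,mt,0),(s,ms,0)]): print(fit(v,m,z,[.607,.1]))
E
```

```text
[6.051000e-01 9.790000e-02 1.731988e+02 9.420000e-02]
[6.057000e-01 9.930000e-02 1.682907e+02 4.210000e-02]
[6.057000e-01 9.880000e-02 1.698166e+02 7.210000e-02]
```

Call:
play_rows:
  steps:
    - [[-0.0236,-0.0173,0,0,0,0,0.087],[-0.0236,-0.0173,0,0,0,0,0.087],[-0.0236,-0.0173,0,0,0,0,0.087],[-0.0236,-0.0173,0,0,0,0,0.087],[-0.0236,-0.0173,0,0,0,0,0.087],[-0.0236,-0.0173,0,0,0,0,0.087],[-0.0236,-0.0173,0,0,0,0,0.087],[-0.0236,-0.0173,0,0,0,0,0.087],[-0.0236,-0.0173,0,0,0,0,0.087],[-0.0236,-0.0173,0,0,0,0,0.087],[-0.0236,-0.0173,0,0,0,0,0.087],[-0.0236,-0.0173,0,0,0,0,0.087]]

```text
time_s: 2.0
tool_pos: [0.3772, 0.3653, 0.2228]
tool_rot: [180.0, 0.0, 166.8]
force: [-0.5, 0.3, -0.6]
grip_width: 0.087
grasp_force: 0.0
```

Call:
play_rows:
  steps:
    - [[-0.0236,-0.0173,0,0,0,0,0.06],[-0.0236,-0.0173,0,0,0,0,0.06],[-0.0236,-0.0173,0,0,0,0,0.06],[-0.0236,-0.0173,0,0,0,0,0.06],[-0.0236,-0.0173,0,0,0,0,0.06],[-0.0236,-0.0173,0,0,0,0,0.06],[-0.0236,-0.0173,0,0,0,0,0.06],[-0.0236,-0.0173,0,0,0,0,0.06],[-0.0236,-0.0173,0,0,0,0,0.06],[-0.0236,-0.0173,0,0,0,0,0.06],[-0.0236,-0.0173,0,0,0,-0.056,0.06],[0,0,0,0,0,0,0.06]]

```text
time_s: 3.2
tool_pos: [0.5882, 0.1167, 0.2227]
tool_rot: [-179.9, 0.1, 169.7]
force: [-0.4, -0.5, -0.1]
grip_width: 0.06
grasp_force: 0.0
```

Run:
```python
from h import *
w=read_camera("wrist");cv2.imwrite("pics/w1.png",w["frame"][:,:,::-1])
o=get_obs();print(o["tool_pos"],o["tool_rot"],o["qpos"],o["time_s"])
print(np.linalg.inv(w["view"])[:3].round(3).tolist())
for n,m,z,p in [("key",KEY,.008,[.6057,.0988,170]),("boss",BOSS,.058,[.4963,.2724,19])]:
    c,s=np.cos(np.radians(p[2])),np.sin(np.radians(p[2]))
    q=proj(w,m@np.array([[c,-s,0],[s,c,0],[0,0,1]]).T+[p[0],p[1],z],True); e=[*q.min(0),*q.max(0)]; print(n,np.round(e))
    M=redmask(w,np.clip(e,0,640),15); print(M.sum(), fit([(w,M,1)],m,z,p))
```

```text
[0.58688672 0.11938851 0.22255064] [-1.79947841e+02  2.89642155e-02  1.69787015e+02] [-34.48842012  12.50126482  23.9177279   91.64882389  -5.10810655
  76.93596399  69.86775379] 3.25
[[0.179, -0.953, -0.245, 0.521], [0.984, 0.173, 0.047, 0.129], [-0.002, -0.25, 0.968, 0.384]]
key [289. 175. 324. 230.]
1627 [6.058000e-01 9.710000e-02 1.685449e+02 6.550000e-02]
boss [403.  39. 475. 116.]
3329 [ 0.4967  0.2696 17.8117  0.0908]
```

View pics/w1.png

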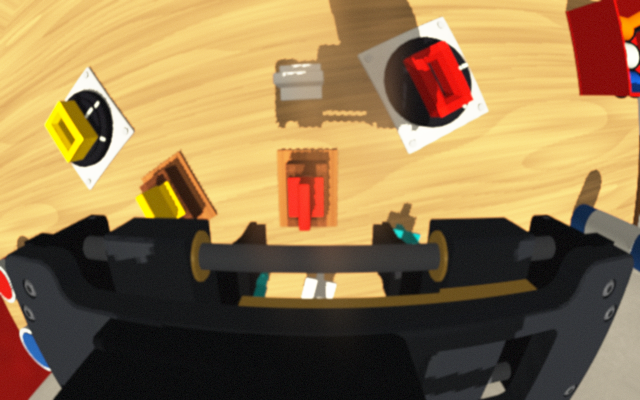

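Call:
play_rows:
  steps:
    - [[-0.011,-0.0085,0.02,0,0,0,0.06],[-0.011,-0.0085,0.02,0,0,0,0.06],[0,0,0.02,0,0,0,0.06],[0,0,0.02,0,0,0,0.06],[0,0,0.02,0,0,0,0.06],[0,0,0.01,0,0,0,0.06],[0,0,0,0,0,0,0.06],[0,0,0,0,0,0,0.06]]

```text
time_s: 4.05
tool_pos: [0.6049, 0.1021, 0.1133]
tool_rot: [180.0, 0.0, 170.1]
force: [0.4, 0.3, -0.2]
grip_width: 0.0596
grasp_force: 0.0
```

Run:
```python
from h import *
w=read_camera("wrist")
for i in range(2):
    o=get_obs();print(o["tool_pos"],o["tool_rot"][2],o["force"],o["time_s"])
for n,m,z,p in [("boss",BOSS,.058,[.4963,.2724,19])]:
    c,s=np.cos(np.radians(p[2])),np.sin(np.radians(p[2]))
    q=proj(w,m@np.array([[c,-s,0],[s,c,0],[0,0,1]]).T+[p[0],p[1],z],True); e=[*q.min(0),*q.max(0)]; print(n,np.round(e))
    M=redmask(w,np.clip(e,0,640),15); print(M.sum(), fit([(w,M,1)],m,z,p))
```

```text
[0.60537337 0.10190639 0.11381257] 170.0679971419995 [-0.09234602  0.53811138 -0.25856289] 4.1
[0.60537337 0.10190639 0.11381257] 170.0679971419995 [-0.09234602  0.53811138 -0.25856289] 4.1
boss [448.  -5. 544.  98.]
5894 [ 0.4977  0.2689 18.5168  0.0527]
```

Call:
play_rows:
  steps:
    - [[0,-0.0035,0.015,0,0,0.01,0.06],[0,0,0.015,0,0,0,0.06],[0,0,0.016,0,0,0,0.06],[0,0,0.016,0,0,0,0.06],[0,0,0,0,0,0,0.06],[0,0,0,0,0,0,0.06]]

```text
time_s: 4.7
tool_pos: [0.6037, 0.0977, 0.0497]
tool_rot: [-180.0, -0.1, 169.5]
force: [0.5, -0.8, -0.1]
grip_width: 0.0599
grasp_force: 0.0
```

Call:
play_rows:
  force: 30
  steps:
    - [[0,0,0,0,0,0,0.03],[0,0,0,0,0,0,0.02],[0,0,0,0,0,0,0.01],[0,0,0,0,0,0,0.005],[0,0,0,0,0,0,0.0],[0,0,0,0,0,0,0.0],[0,0,0,0,0,0,0.0]]

```text
time_s: 5.4
tool_pos: [0.6041, 0.0979, 0.0506]
tool_rot: [180.0, 0.0, 169.5]
force: [0.4, -0.1, -0.1]
grip_width: 0.012
grasp_force: 1.4
```

Call:
play_rows:
  steps:
    - [[0,0,0,0,0,0,0.0],[0,0,0,0,0,0,0.0],[0,0,0,0,0,0,0.0]]

```text
time_s: 5.7
tool_pos: [0.6041, 0.0979, 0.0506]
tool_rot: [180.0, 0.0, 169.5]
force: [0.3, -0.5, 0.6]
grip_width: 0.0119
grasp_force: 30.0
```

Run:
```python
from h import *
for i in range(3):
    t=read_camera("top"); o=get_obs();print(o["tool_pos"].round(4),o["tool_rot"].round(2),o["force"],o["grasp_force"],o["grip_width"])
```

```text
[0.6041 0.0979 0.0506] [179.99   0.   169.47] [-0.98217524  0.18838393  1.37672667] 30.00014942139387 0.01168451584538036
[0.6041 0.0979 0.0506] [179.99  -0.   169.47] [-0.89056755 -0.09720383  1.17601683] 30.00011282041669 0.011429641114045975
[0.6041 0.0979 0.0506] [179.99  -0.   169.47] [-0.91158935  0.79346856  0.80288785] 30.000197351910174 0.011420938305465245
```

Call:
play_rows:
  steps:
    - [[0,0,-0.01,0,0,0,0.0],[0,0,-0.018,0,0,0,0.0],[0,0,-0.018,0,0,0,0.0],[0,0,-0.018,0,0,-0.1,0.0],[0,0,-0.018,0,0,-0.1,0.0],[0,0,-0.018,0,0,-0.1,0.0],[0,0,-0.018,0,0,-0.1,0.0],[0,0,0,0,0,-0.107,0.0],[0,0,0,0,0,0,0.0]]

```text
time_s: 6.75
tool_pos: [0.6046, 0.0978, 0.1699]
tool_rot: [180.0, 0.1, -161.5]
force: [-0.6, 0.5, -1.0]
grip_width: 0.0117
grasp_force: 30.0
```

Call:
play_rows:
  steps:
    - [[0.006,0.0247,0,0,0,0,0.0],[0.006,0.0247,0,0,0,0,0.0],[0.006,0.0247,0,0,0,0,0.0],[0.006,0.0247,0,0,0,0,0.0],[0.006,0.0247,0,0,0,0,0.0],[0.006,0.0247,0,0,0,0,0.0],[0.006,0.0247,0,0,0,0,0.0],[0.006,0.0247,0,0,0,0,0.0],[0,0,0,0,0,0,0.0],[0,0,0,0,0,0,0.0],[0,0,0,0,0,0,0.0]]

```text
time_s: 7.85
tool_pos: [0.4965, 0.2685, 0.1684]
tool_rot: [-179.9, -0.0, -161.6]
force: [-1.3, 0.1, -0.7]
grip_width: 0.0114
grasp_force: 30.0
```

Run:
```python
from h import *
w=read_camera("wrist");s=read_camera("side");t=read_camera("top")
o=get_obs();print(o["tool_pos"].round(4),o["tool_rot"].round(2),o["force"],o["grasp_force"],o["time_s"],o["qpos"].round(1))
# overlays: expected slot rim (green) and blade foot (cyan)
def ov(r,f,P,p,z,col):
    c,s_=np.cos(np.radians(p[2])),np.sin(np.radians(p[2])); q=proj(r,P@np.array([[c,-s_,0],[s_,c,0],[0,0,1]]).T+[p[0],p[1],z],f)
    cv2.polylines(r["im"],[np.round(q*8*3+12).astype(int)],True,col,1,shift=3)
R=lambda a,b:np.array([[a,b,0],[-a,b,0],[-a,-b,0],[a,-b,0]])/2
tp=o["tool_pos"];crops=[]
for r,f in((w,1),(s,0),(t,0)):
    r["im"]=cv2.resize(r["frame"][:,:,::-1],None,fx=3,fy=3)
    ov(r,f,R(.057,.025),[.4967,.2709,18.5],.058,(0,255,0)); ov(r,f,R(.075,.047),[.4967,.2709,18.5],.058,(0,255,0))
    ov(r,f,R(.040,.008),[tp[0]+.0014,tp[1]+.0008,o["tool_rot"][2]],tp[2]-.0426,(255,255,0))
    c=(proj(r,np.array([[.4967,.2709,.08]]),f)[0]*3).astype(int); x,y=max(c[0]-130,0),max(c[1]-150,0)
    crops.append(cv2.copyMakeBorder(r["im"][y:y+300,x:x+260],0,300-r["im"][y:y+300,x:x+260].shape[0],0,0,0)); print(x,y)
cv2.imwrite("pics/ov.png",np.hstack(crops))
```

```text
[0.4965 0.2687 0.1686] [-179.98    0.   -161.63] [-0.32508029 -0.054956   -0.6391831 ] 29.999955506063998 8.0 [-42.9   9.9  13.2 100.2  -2.4  70.2  79.2]
835 453
863 739
365 661
```

View pics/ov.png

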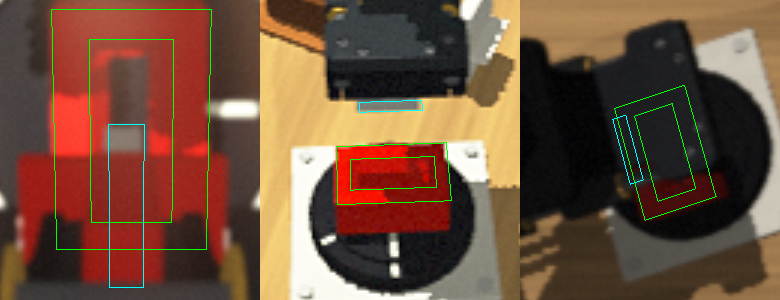

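Call:
play_rows:
  steps:
    - [[0.0007,0.0017,0.01,0,0,0,0.0],[0,0,0.015,0,0,0,0.0],[0,0,0.015,0,0,0,0.0],[0,0,0.01,0,0,0,0.0],[0,0,0.01,0,0,0,0.0],[0,0,0.006,0,0,0,0.0],[0,0,0.006,0,0,0,0.0],[0,0,0.006,0,0,0,0.0],[0,0,0,0,0,0,0.0]]

```text
time_s: 8.9
tool_pos: [0.4942, 0.2712, 0.0898]
tool_rot: [-180.0, -0.1, -161.5]
force: [-0.2, -0.3, -0.5]
grip_width: 0.012
grasp_force: 30.0
```

Call:
play_rows:
  steps:
    - [[0,-0.0006,0.005,0,0,0,0.0],[0,0,0.005,0,0,0,0.0],[0,0,0.005,0,0,0,0.0],[0,0,0.003,0,0,0,0.0],[0,0,0.002,0,0,0,0.0],[0,0,0.001,0,0,0,0.0],[0,0,0,0,0,0,0.0],[0,0,0,0,0,0,0.0]]

```text
time_s: 9.7
tool_pos: [0.495, 0.2709, 0.0697]
tool_rot: [180.0, 0.0, -161.5]
force: [-0.2, -0.7, 0.0]
grip_width: 0.0119
grasp_force: 30.0
```

Call:
play_rows:
  steps:
    - [[0,0,0,0,0,0.1,0.0],[0,0,0,0,0,0.1,0.0],[0,0,0,0,0,0.1,0.0],[0,0,0,0,0,0.1,0.0],[0,0,0,0,0,0.1,0.0],[0,0,0,0,0,0.1,0.0]]

```text
time_s: 10.3
tool_pos: [0.4951, 0.2717, 0.0698]
tool_rot: [179.9, 0.0, 163.9]
force: [-0.0, 1.7, -3.0]
grip_width: 0.0117
grasp_force: 30.0
```

Call:
play_rows:
  steps:
    - [[0,0,0,0,0,0.1,0.0],[0,0,0,0,0,0.1,0.0],[0,0,0,0,0,0.1,0.0],[0,0,0,0,0,0.1,0.0],[0,0,0,0,0,0.1,0.0],[0,0,0,0,0,0.07,0.0],[0,0,0,0,0,0,0.0],[0,0,0,0,0,0,0.0],[0,0,0,0,0,0,0.0]]

```text
time_s: 11.2
tool_pos: [0.4955, 0.2724, 0.07]
tool_rot: [179.8, -0.0, 131.6]
force: [2.9, 4.7, -3.3]
grip_width: 0.012
grasp_force: 30.0
```

Run:
```python
from h import *
w=read_camera("wrist");s=read_camera("side")
o=get_obs();print(o["tool_pos"].round(4),o["tool_rot"].round(2),o["force"],o["wrist_torque"],o["grasp_force"],o["time_s"],o["qpos"].round(1))
cv2.imwrite("pics/turn.png",cv2.resize(s["frame"][220:370,240:440,::-1],None,fx=3,fy=3))
```

```text
[0.4955 0.2724 0.07  ] [ 1.7981e+02 -3.0000e-02  1.3161e+02] [ 2.54355022  4.56232155 -3.12183033] [ 1.25895    -0.77672554  0.10049254] 29.99862741697143 11.3 [-50.3  15.7  21.6 106.2  -6.8  59.1  15.7]
```

View pics/turn.png

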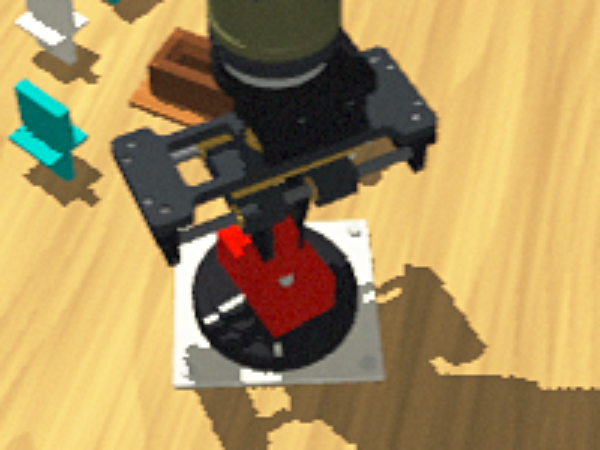

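Call:
play_rows:
  steps:
    - [[0,0,0,0,0,-0.1,0.0],[0,0,0,0,0,-0.1,0.0],[0,0,0,0,0,-0.1,0.0],[0,0,0,0,0,-0.1,0.0],[0,0,0,0,0,-0.1,0.0],[0,0,0,0,0,-0.1,0.0],[0,0,0,0,0,-0.1,0.0]]

```text
time_s: 12.0
tool_pos: [0.4948, 0.2712, 0.0698]
tool_rot: [180.0, 0.0, 171.9]
force: [0.3, 2.5, -1.8]
grip_width: 0.012
grasp_force: 30.0
```

Call:
play_rows:
  steps:
    - [[0,0,0,0,0,-0.1,0.0],[0,0,0,0,0,-0.1,0.0],[0,0,0,0,0,-0.1,0.0],[0,0,0,0,0,-0.1,0.0],[0,0,0,0,0,-0.1,0.0],[0,0,0,0,0,-0.06,0.0],[0,0,0,0,0,-0.04,0.0],[0,0,0,0,0,0,0.0],[0,0,0,0,0,0,0.0]]

```text
time_s: 12.9
tool_pos: [0.4949, 0.2698, 0.0696]
tool_rot: [-180.0, -0.1, -154.1]
force: [0.9, -0.9, -1.4]
grip_width: 0.0119
grasp_force: 30.0
```

Run:
```python
from h import *
o=get_obs();print(o["tool_pos"].round(4),o["tool_rot"].round(2),o["force"],o["wrist_torque"],o["grasp_force"],o["time_s"])
```

```text
[0.4949 0.2698 0.0696] [-1.7995e+02 -5.0000e-02 -1.5409e+02] [ 0.89488686 -0.87429151 -1.39143766] [-0.12405788 -0.12595267 -0.03035051] 29.999936590902507 12.9
```

Call:
play_rows:
  steps:
    - [[0,0,0,0,0,-0.03,0.0],[0,0,0,0,0,0,0.0],[0,0,0,0,0,0.08,0.0],[0,0,0,0,0,0.08,0.0],[0,0,0,0,0,0,0.0],[0,0,0,0,0,0,0.0]]

```text
time_s: 13.5
tool_pos: [0.4945, 0.2711, 0.0694]
tool_rot: [180.0, -0.0, -161.3]
force: [-0.4, -0.2, -1.0]
grip_width: 0.0117
grasp_force: 30.0
```

Run:
```python
from h import *
o=get_obs();print(o["tool_pos"].round(4),o["tool_rot"].round(2),o["force"],o["wrist_torque"],o["grasp_force"],o["time_s"])
s=read_camera("side")
cv2.imwrite("pics/home.png",cv2.resize(s["frame"][220:370,240:440,::-1],None,fx=3,fy=3))
```

```text
[0.4945 0.2711 0.0694] [ 1.7999e+02 -2.0000e-02 -1.6133e+02] [-0.43144102 -0.22436241 -1.00302615] [0.08999351 0.05059108 0.00107846] 29.9999508401379 13.5
```

View pics/home.png

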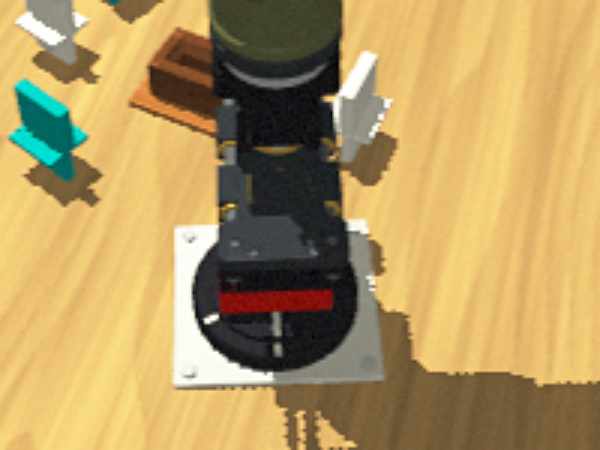

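Call:
play_rows:
  steps:
    - [[0,0,-0.01,0,0,0,0.0],[0,0,-0.015,0,0,0,0.0],[0,0,-0.015,0,0,0,0.0],[0,0,-0.02,0,0,0,0.0],[0,0,-0.02,0,0,0,0.0],[0,0,-0.02,0,0,0,0.0],[0,0,0,0,0,0,0.0],[0,0,0,0,0,0,0.0]]

```text
time_s: 14.35
tool_pos: [0.4952, 0.271, 0.1705]
tool_rot: [180.0, 0.1, -161.5]
force: [-0.0, 0.3, -1.1]
grip_width: 0.0117
grasp_force: 30.0
```

Call:
play_rows:
  steps:
    - [[-0.006,-0.0249,0,0,0,0,0.0],[-0.006,-0.0249,0,0,0,0,0.0],[-0.006,-0.0249,0,0,0,0,0.0],[-0.006,-0.0249,0,0,0,0,0.0],[-0.006,-0.0249,0,0,0,0,0.0],[-0.006,-0.0249,0,0,0,0,0.0],[-0.006,-0.0249,0,0,0,0,0.0],[-0.006,-0.0249,0,0,0,0,0.0]]

```text
time_s: 15.15
tool_pos: [0.6032, 0.0961, 0.1681]
tool_rot: [180.0, -0.1, -161.5]
force: [-0.3, -0.4, -1.0]
grip_width: 0.0118
grasp_force: 30.0
```

Call:
play_rows:
  steps:
    - [[0,0,0,0,0,0.102,0.0],[0,0,0,0,0,0.102,0.0],[0,0,0,0,0,0.102,0.0],[0,0,0,0,0,0.102,0.0],[0,0,0,0,0,0.102,0.0],[0,0,0,0,0,0,0.0],[0,0,0,0,0,0,0.0],[0,0,0,0,0,0,0.0]]

```text
time_s: 15.95
tool_pos: [0.6033, 0.0971, 0.169]
tool_rot: [-180.0, -0.0, 169.4]
force: [-0.2, -0.0, -0.8]
grip_width: 0.0122
grasp_force: 30.0
```

Run:
```python
from h import *
w=read_camera("wrist");s=read_camera("side")
o=get_obs();print(o["tool_pos"].round(4),o["tool_rot"].round(2),o["force"],o["grasp_force"],o["time_s"])
print(fit([(s,redmask(s,[310,292,353,328]),0)],BOSS,.058,[.497,.271]))
tp=o["tool_pos"]
print(w["view"] is not None)
p=[tp[0],tp[1],o["tool_rot"][2]]
im=cv2.resize(np.ascontiguousarray(s["frame"][:,:,::-1]),None,fx=3,fy=3)
def ov(P,p,z,col):
    c,s_=np.cos(np.radians(p[2])),np.sin(np.radians(p[2])); q=proj(s,P@np.array([[c,-s_,0],[s_,c,0],[0,0,1]]).T+[p[0],p[1],z])
    cv2.polylines(im,[np.round(q*24+12).astype(int)],True,col,1,shift=3)
R=lambda a,b:np.array([[a,b,0],[-a,b,0],[-a,-b,0],[a,-b,0]])/2
ov(R(.075,.047),[.6057,.0979,169.5],.04,(0,255,0)); ov(R(.057,.025),[.6057,.0979,169.5],.04,(0,255,0))
ov(R(.04,.008),[tp[0]+.0016,tp[1],p[2]],tp[2]-.0426,(255,255,0))
cv2.imwrite("pics/ret.png",im[480:900,720:1220])
```

```text
[0.6035 0.0971 0.1694] [-1.8000e+02 -1.0000e-02  1.6935e+02] [-0.6225999   0.86103119  0.14889371] 29.99977813102305 16.05
[ 0.4968  0.2721 19.3696  0.067 ]
True
```

View pics/ret.png

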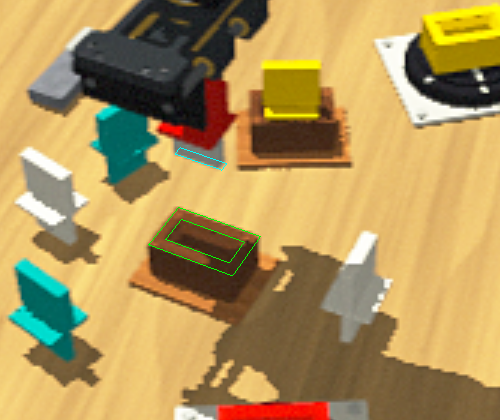

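Call:
play_rows:
  steps:
    - [[-0.0004,0.0008,0.015,0,0,0,0.0],[0,0,0.02,0,0,0,0.0],[0,0,0.02,0,0,0,0.0],[0,0,0.015,0,0,0,0.0],[0,0,0.01,0,0,0,0.0],[0,0,0.008,0,0,0,0.0],[0,0,0,0,0,0,0.0]]

```text
time_s: 16.75
tool_pos: [0.6036, 0.0977, 0.0805]
tool_rot: [-180.0, -0.1, 169.3]
force: [-0.4, -0.5, -0.7]
grip_width: 0.0118
grasp_force: 30.0
```

Call:
play_rows:
  steps:
    - [[0,0,0.005,0,0,0,0.0],[0,0,0.005,0,0,0,0.0],[0,0,0.005,0,0,0,0.0],[0,0,0.005,0,0,0,0.0],[0,0,0.005,0,0,0,0.0],[0,0,0.004,0,0,0,0.0],[0,0,0.001,0,0,0,0.0],[0,0,0,0,0,0,0.0],[0,0,0,0,0,0,0.0]]

```text
time_s: 17.65
tool_pos: [0.6043, 0.0979, 0.0518]
tool_rot: [180.0, 0.0, 169.3]
force: [-0.3, 0.1, -0.2]
grip_width: 0.0117
grasp_force: 30.0
```

Release slowly, then retreat straight up.

Call:
play_rows:
  steps:
    - [[0,0,0.001,0,0,0,0.0],[0,0,0,0,0,0,0.016],[0,0,0,0,0,0,0.02],[0,0,0,0,0,0,0.03],[0,0,0,0,0,0,0.04],[0,0,0,0,0,0,0.05],[0,0,0,0,0,0,0.06],[0,0,0,0,0,0,0.06],[0,0,0,0,0,0,0.06]]

```text
time_s: 18.55
tool_pos: [0.6042, 0.0979, 0.0506]
tool_rot: [180.0, 0.0, 169.3]
force: [-0.6, 0.1, -0.8]
grip_width: 0.0573
grasp_force: 0.0
```

Call:
play_rows:
  steps:
    - [[0,0,-0.01,0,0,0,0.06],[0,0,-0.015,0,0,0,0.06],[0,0,-0.02,0,0,0,0.06],[0,0,-0.02,0,0,0,0.06],[0,0,-0.02,0,0,0,0.06],[0,0,-0.02,0,0,0,0.06],[0,0,-0.02,0,0,0,0.06],[0,0,0,0,0,0,0.06],[0,0,0,0,0,0,0.06],[0,0,0,0,0,0,0.06]]

```text
time_s: 19.55
tool_pos: [0.6036, 0.0978, 0.175]
tool_rot: [-180.0, -0.1, 169.3]
force: [-0.2, 0.5, -1.0]
grip_width: 0.0599
grasp_force: 0.0
```

Run:
```python
from h import *
s=read_camera("side")
o=get_obs();print(o["tool_pos"].round(4),o["force"],o["grip_width"],o["time_s"])
print(fit([(s,redmask(s,[294,222,322,247]),0)],KEY,.008,[.606,.099]),fit([(s,redmask(s,[310,292,353,328]),0)],BOSS,.058,[.497,.271]))
cv2.imwrite("pics/end.png",cv2.resize(s["frame"][190:350,240:440,::-1],None,fx=3,fy=3))
```

```text
[0.6035 0.0978 0.1747] [-1.25617113 -0.16443846 -0.50803954] 0.06008873733256714 19.6
[6.0600e-01 9.9600e-02 1.6882e+02 4.3600e-02] [ 0.4969  0.2729 18.0746  0.0685]
```

View pics/end.png

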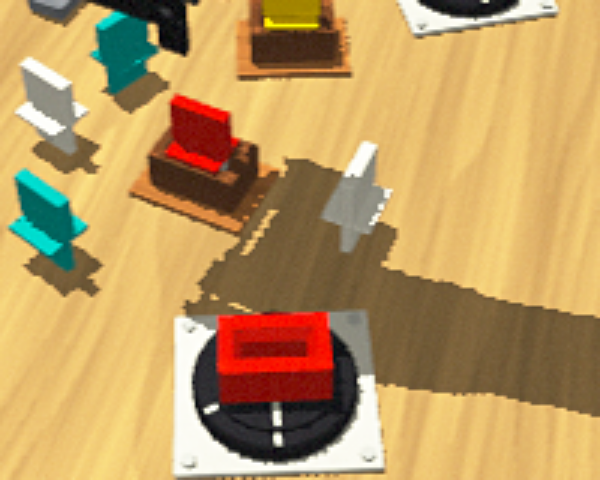

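The picture shows the red key seated upright in its stand (about pixel 200,135), the switch home (about 275,355) and the gripper clear of both.

```bash
python3 -c "
from cell import *
print(sign_off())"
```

```text
the job is handed in; nothing more can be done
None
```

The red key was fully inserted in the red switch, turned clockwise to the stop and back home, then pulled out and put back upright in its own stand. I handed the job in at about 20 s with the gripper clear; no verdict was returned.

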